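# Select the blue outlet on the leak tester and start the test

## Task

On the cylinder-head leak tester, push the red selector lever round with a fingertip until its white tip points at the blue-capped outlet, and leave it there. Then press the green start button fully down and let it come up again. Do not press the button before the lever is set, do not lift the lever off its stem, and leave the tin, the bottle and the screwdriver where they are.

Things in the scene. Friction and masses are not known exactly. Their poses are not given: they have to be found in the camera images.
- tester: The leak tester: a grey box 260 x 290 mm and 50 mm high, standing fixed on the bench. Origin on the table (underside) straight below the lever's axis; its x points from the lever's axis to the green button, its y to its left, z up. On top: a flat dial, the lever on a steel stem 22 mm thick in the middle, four capped outlets round it, the button 95 mm along +x from the axis, and a round gauge 52 mm across and 20 mm high at x = y = 95 mm.
- selector (a joint): Angle of the red lever about its vertical axis, rad, growing anticlockwise seen from above. At 0 the lever points along the tester's -x (towards the robot); it starts within 0.5 of that. Stops at -2.25 and 2.25. It turns with a steady friction of about 0.15 N m (about 2 N at mid-arm), without detents or spring, and stays where it is left.
- lever_axis (a point): Point on the lever's vertical turning axis at the arm's mid-height, 96 mm above the table. This frame turns with the lever: the arm lies along its -x, z up. The hub is a black disc 38 mm across. The lever only rests on its stem, held down by its weight and a weak spring, and would slide up off it if lifted.
- lever_tip (a point): End of the lever's white tip, 95 mm from the axis, 96 mm above the table. The arm is a straight level bar 18 mm wide; it spans 87 to 105 mm above the table, with 37 mm of free room between its underside and the tester's top. Red from the hub to 80 mm out, then a white tip 12 mm wide.
- yellow_outlet_top (a point): Yellow cap on an air outlet of the leak tester: a round upright cap 28 mm across on a 32 mm brass flange, 16 mm high in all, its top 66 mm above the table, fixed. The point is the centre of its top, 117 mm from the lever's axis.
- white_outlet_top (a point): White cap on an air outlet of the leak tester: a round upright cap 28 mm across on a 32 mm brass flange, 16 mm high in all, its top 66 mm above the table, fixed. The point is the centre of its top, 117 mm from the lever's axis.
- black_outlet_top (a point): Black cap on an air outlet of the leak tester: a round upright cap 28 mm across on a 32 mm brass flange, 16 mm high in all, its top 66 mm above the table, fixed. The point is the centre of its top, 117 mm from the lever's axis.
- start (a joint): Travel of the green start button, m: 0 up, 0.006 fully down. Spring-loaded; about 4 N pushes it fully down and it comes up by itself.
- start_top (a point): Centre of the top face of the green start button, 32 mm across, in a black housing on the tester's top. It is pressed straight down.
- tin_mid (a point): Centre (half-way up) of a loose red tin, 75 mm across, 55 mm high, standing beside the tester.
- bottle_mid (a point): Centre (half-way up) of a loose white bottle with a blue screw cap, 60 mm across, 130 mm high, standing beside the tester.
- screwdriver_grip (a point): Grip of a loose screwdriver with a yellow handle, lying on the table behind the tester (on the far side from the robot).
- cylinder_head: An engine cylinder head, 240 x 170 x 110 mm, standing fixed on the table to the robot's left. Origin at the centre of its underside.
- blue_outlet_top (a point): Blue cap on an air outlet of the leak tester: a round upright cap 28 mm across on a 32 mm brass flange, 16 mm high in all, its top 66 mm above the table, fixed. The point is the centre of its top, 117 mm from the lever's axis. This is the one to select. The outlets stand at lever angles of about -1.92, -1.05, 1.05 and 1.92; which cap is on which changes.

How it is judged:
By the outcome, as a careful person would: the job done as asked, in the order asked, and still so for the second after the job is handed in, with the robot touching nothing.
It also fails if it takes over 58 s, if anything falls off the work surface, if the arm or the gripper's body presses on something with over 40 N, if the wrist force passes 120 N, or if a joint passes its speed limit or range.

## Robot

A 6-joint arm with a two-finger parallel gripper is mounted at the origin on the work surface. World frame = base frame: x ahead of the robot, y to its left, z up, the work surface at z = 0. Lengths are in m, angles in rad, forces in N, time in s.
With the tool pointing down it reaches from about 0.3 to 0.875 m from the base axis. Payload 6.4 kg.
Tool frame: the origin (TCP) lies at the very end of the fingers, on their centre line; the grasp point (between the pads) lies 19 mm behind it; z points along the fingers, y is the direction in which the jaws open and shut (so a half turn about z gives the same grasp; the last joint's range is limited). The gripper opens to 85 mm and grips with 20 to 120 N. Pads are 22 mm wide; open, the fingers measure 114 mm over their backs; the gripper's body (76 mm by 85 mm) begins 54 mm behind the grasp point. The pads swing forward as they close: fully open they stand 13 mm farther back than shut.
Start: joints at [-1.431, 0.181, 1.607, -0, 1.354, -0.206], TCP at [0.195, -0.541, 0.231] pointing down, gripper open.
Joint ranges: [-2.99, 2.99], [-0.89, 2.07], [0.3, 2.58], [-1.14, 4.28], [0, 2.63], [-3.12, 3.12]. Speed limits (rad/s): [2.57, 2.57, 3.01, 3.14, 3.14, 3.14].

## Interface

Orientations are given as a unit quaternion [w, x, y, z].
In Python, from plant import sensors, viewer, workorder, boxes_of, trace gives the robot as it stands. The module is installed in compiled form; this text tells all that it offers.
- The arm moves only by the shell command python3 -m handwheel 'ROWS' [FORCE]. ROWS is JSON, one flat list of numbers, 5 for each row, row after row: the shift along the world's x, y, z each as a share of 40 mm, from -1 to 1, then the turn about the world's z as a share of pi rad, from -1 to 1, then the opening, from -1 (shut) to 1 (fully open). In form: [tx, ty, tz, turn, claw, tx, ty, tz, turn, claw, ...]. A call has 1 to 20 rows; each row shifts and turns the commanded pose from where the row before left it; what a row does not reach is not made up. A row lasts 1/10 s, in which the tool goes at most 50 mm and 8.59 degrees, less where a joint would pass 70% of its speed; a pose out of reach is approached as far as the arm can. A call with a number of a shift or a turn outside -1 to 1 is refused whole. A call with a gripper value outside its range is refused whole. The fingers move at their own pace and stop on an object; FORCE is the grip in N (left out, the last holds). Time passes only in rows, so rows that do not move let the fingers close. It gives the time, the measured TCP pose, the force and the opening at its end, in the units of the state.
- sensors.get_obs(): the state, without advancing time (a new reading comes with each control period).
- viewer.camera(name): name is "scene" or "top" or "wrist"; returns the picture (420x560x3 uint8, red, green, blue); there is no depth.
- viewer.camera_model(name): a dict with "vertical_fov" (degrees; the focal length in pixels is half the picture's height over the tangent of half this angle, whatever the lens; pixels are square), "cx", "cy" (the principal point, pixels), "R" (3x3) and "t" (3): a world point X has camera coordinates R X + t; the wrist camera has in their place "tool_from_camera" (4x4, takes a point from camera to tool coordinates, whose origin is the TCP and whose axes are the flange's). Camera axes: x right, y down, z forward; pixel columns grow to the right and rows downward; lengths in m; the calibration is good to about 2 mm. The wrist camera is an equidistant fisheye: a pixel r from the principal point sees the ray r / f radians off the axis. A picture is of the moment at which its call begins: read the wrist's pose just before it. camera_model takes no time and is no camera call.
- workorder.hand_in(): hands the job in, once; it reports no verdict.
Trained networks look in the newest picture that a camera, given by its name, has taken for a name from the list of things; names that differ only in an ending like _2 or _b are one class to them, and where a whole thing is asked for, a point or a joint stands for the part that bears it (a point fixed in the world has none). Each returns a list of dicts, best first, with "score" (0 to 1); they miss things now and then, are a little off and sometimes report something else, mostly with a low value. They report only what shows in the picture. A call takes as long as a camera call.
- boxes_of(camera, name): "extent" ([left, top, width, height] in pixels, round what is visible of it).
- trace(camera, name): "pixels" (420x560 bool, what is visible of it) and "extent" ([left, top, width, height] in pixels, round what is visible of it).
The state is a dict: "clock": time; "q": joint angles; "qvel": joint speeds; "effort": joint torques, N m; "tool_pos": TCP position; "tool_rot": TCP orientation; "ft_force": force on the tool from outside, world axes, zero at the start; "wrist_torque": the same for the moment, N m; "gripper_width": opening from 0.0 (shut) to 1.0 (fully open).
Only numpy, scipy, OpenCV 4.12 (cv2) and the standard library are available. Lean on these libraries where they do the work, as an engineer would, in place of code of your own. Each camera call takes 0.05 s, during which the arm holds its last target. There are 200 camera calls.

## Working session

There is one attempt and no reset: what is moved stays moved. The work goes in short steps, Python scripts to look and compute and a shell command to move; the robot and the scene stay as the last step left them, time stands still between calls to the robot, and variables do not carry over. Pictures are saved under pics/ and viewed, about 8 in all and at most 12, crops included, and the job is handed in when it is done.

```bash
mkdir -p pics; cat > h.py <<'E'
import numpy as np, cv2
from plant import sensors, viewer, workorder, boxes_of, trace
def f(m): return 210/np.tan(np.radians(m["vertical_fov"])/2)
def back(cam,u,v,z):
    m=viewer.camera_model(cam); R=np.array(m["R"]);t=np.array(m["t"])
    d=R.T@np.array([(u-m["cx"])/f(m),(v-m["cy"])/f(m),1]); c=-R.T@t
    return c+d*(z-c[2])/d[2]
def cen(cam,n):
    r=trace(cam,n)
    if not r: return None
    ys,xs=np.nonzero(r[0]["pixels"]); return xs.mean(),ys.mean(),round(r[0]["score"],2),len(xs),r[0]["extent"]
def save(cam,name):
    im=viewer.camera(cam); cv2.imwrite(f"pics/{name}.png",im[:,:,::-1]); return im
E
python3 - <<'E'
from h import *
save("top","top1")
for n,z in [("blue_outlet_top",.066),("yellow_outlet_top",.066),("white_outlet_top",.066),("black_outlet_top",.066),("start_top",.06),("lever_tip",.096),("selector",.096),("tin_mid",.055),("bottle_mid",.13),("tester",.05)]:
    c=cen("top",n); print(n,c, None if c is None else back("top",c[0],c[1],z).round(4))
save("scene","scene1")
print(sensors.get_obs())
E
```

```text
blue_outlet_top (np.float64(253.5194805194805), np.float64(247.1103896103896), 0.55, 154, [249.7, 245.7, 13.6, 11.5]) [0.5086 0.2173 0.066 ]
yellow_outlet_top (np.float64(256.9366197183099), np.float64(203.07042253521126), 0.43, 142, [252.9, 197.8, 9.3, 13.9]) [0.6068 0.2127 0.066 ]
white_outlet_top (np.float64(341.73410404624275), np.float64(262.9248554913295), 0.6, 173, [334.6, 254.0, 19.5, 16.6]) [0.4793 0.0207 0.066 ]
black_outlet_top (np.float64(353.027397260274), np.float64(220.41780821917808), 0.54, 146, [349.3, 215.4, 9.4, 13.0]) [ 0.5742 -0.0026  0.066 ]
start_top (np.float64(309.92105263157896), np.float64(187.4934210526316), 0.63, 152, [302.7, 180.1, 15.7, 16.8]) [0.6457 0.0947 0.06  ]
lever_tip (np.float64(302.6782449725777), np.float64(243.3290676416819), 0.67, 547, [297.9, 222.6, 13.4, 54.2]) [0.5214 0.1105 0.096 ]
selector (np.float64(302.7544802867383), np.float64(243.44444444444446), 0.77, 558, [295.1, 221.6, 17.3, 54.5]) [0.5211 0.1103 0.096 ]
tin_mid (np.float64(396.27097396335586), np.float64(257.4243008678881), 0.8, 1037, [376.2, 241.1, 40.8, 33.8]) [ 0.4941 -0.1034  0.055 ]
bottle_mid None None
tester (np.float64(302.51802749719417), np.float64(227.25715488215488), 0.75, 14256, [231.0, 162.5, 144.6, 136.3]) [0.5557 0.1084 0.05  ]
{'clock': 0.6, 'q': array([-1.43128081e+00,  1.80800944e-01,  1.60697323e+00,  1.09754286e-05,
        1.35383030e+00, -2.06287610e-01]), 'qvel': array([ 0.00013439, -0.00222734, -0.00182803,  0.00116621, -0.00069902,
       -0.00189814]), 'effort': array([ 3.19107921e-04, -4.44592130e+01, -3.51520371e+01, -2.30098385e-04,
        9.90407971e-04,  2.12854945e-05]), 'tool_pos': array([ 0.19492672, -0.54097135,  0.23130088]), 'tool_rot': array([-5.72852107e-06,  9.85089929e-01,  1.72040205e-01,  5.55336001e-06]), 'ft_force': array([ 0.45650971, -0.31371284, -0.43280516]), 'wrist_torque': array([-0.03521575, -0.00620257, -0.03969596]), 'gripper_width': 0.9999543078168361}
```

```bash
python3 - <<'E'
import cv2
a=cv2.imread("pics/top1.png");b=cv2.imread("pics/scene1.png")
cv2.imwrite("pics/both.png",cv2.resize(cv2.vconcat([a,b]),(800,1200))[:600]) 
cv2.imwrite("pics/both2.png",cv2.resize(cv2.vconcat([a,b]),(800,1200))[600:])
E
```

```text
(no output)
```

View pics/both.png

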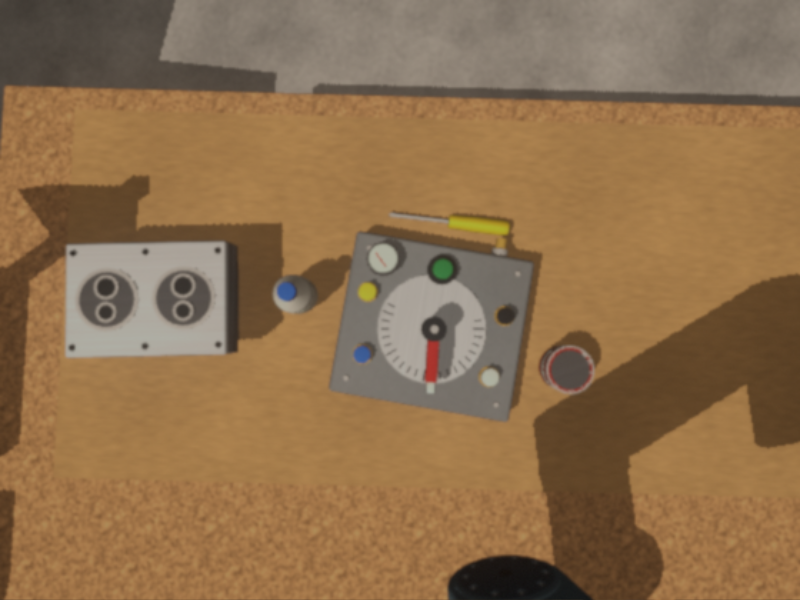

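View pics/both2.png

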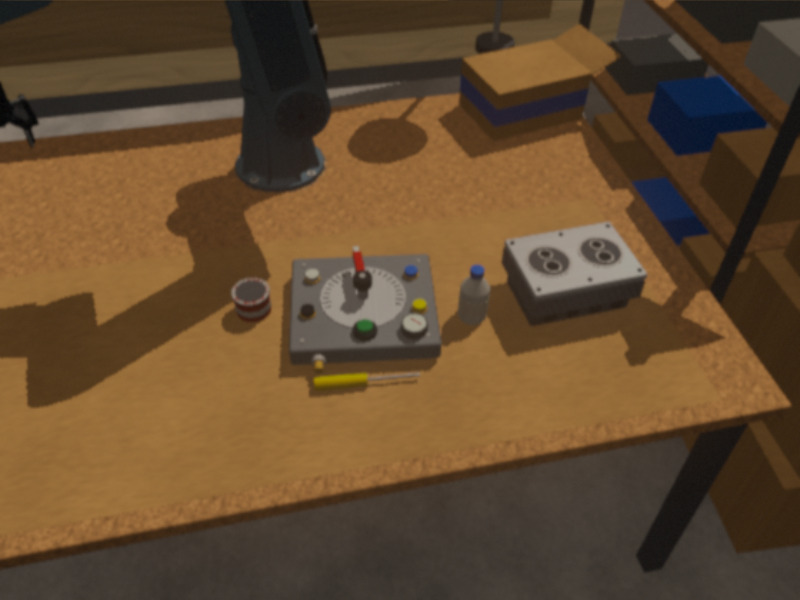

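Top view (at 560 px scale): the lever hub is at about (303,230), with its tip pointing almost straight at the robot. The blue cap is near-left at (253,247), which is the -1.05 outlet. The button is at (310,187), the tin on the right and the bottle on the left. Next I fit the tester pose.

```bash
python3 - <<'E'
from h import *
from scipy.optimize import least_squares
P={"blue":(.5086,.2173),"yellow":(.6068,.2127),"white":(.4793,.0207),"black":(.5742,-.0026),"start":(.6457,.0947)}
A={"blue":-1.05,"yellow":-1.92,"white":1.05,"black":1.92}
L={k:(-.117*np.cos(a),-.117*np.sin(a)) for k,a in A.items()}; L["start"]=(.095,0)
def res(p):
    c,s=np.cos(p[2]),np.sin(p[2])
    return np.concatenate([np.array([[c,-s],[s,c]])@L[k]+p[:2]-P[k] for k in P])
r=least_squares(res,[.55,.11,-.1]); x=r.x; print(x, (r.fun.reshape(-1,2)*1000).round(1))
im=viewer.camera("top"); hsv=cv2.cvtColor(im,cv2.COLOR_RGB2HSV)
red=((hsv[:,:,0]<8)|(hsv[:,:,0]>172))&(hsv[:,:,1]>150)&(hsv[:,:,2]>90)
red[:215]=0;red[285:]=0;red[:,:280]=0;red[:,325:]=0
ys,xs=np.nonzero(red); q=np.array([back("top",u,v,.105) for u,v in zip(xs,ys)])[:,:2]
m=q.mean(0);u,s,vt=np.linalg.svd(q-m);d=vt[0]*np.sign(-vt[0][0]);print("red",len(q),m,d, "range",((q-x[:2])@d).min(),((q-x[:2])@d).max(), "offset axis from line",np.cross(d,x[:2]-m))
tb=np.arctan2(*(np.array(P["blue"])-x[:2])[::-1]);tl=np.arctan2(*d[::-1]);print("lever ang",(tl-x[2]-np.pi+np.pi)%(2*np.pi)-np.pi,"blue dir world",tb,"lever dir world",tl)
b=boxes_of("top","bottle_mid");print(b[:2])
print(back("top",205,206,.13))
E
```

```text
[ 0.55132656  0.11032008 -0.15066615] [[ 0.4  2.1]
 [ 0.6  0.3]
 [-0.8 -2. ]
 [ 0.2 -1.8]
 [-0.4  1.4]]
red 199 [0.50242061 0.11203059] [-0.99866758  0.05160487] range 0.018767189213347038 0.07788650207392013 offset axis from line -0.0008155485169538815
lever ang 0.09903835278390272 blue dir world 1.9507755471389177 lever dir world 3.0899648546919107
[{'extent': [193.6, 193.0, 29.8, 25.6], 'score': 0.68}, {'extent': [346.2, 214.6, 14.6, 13.4], 'score': 0.23}]
[0.59407214 0.31711576 0.13      ]<stdin>:14: DeprecationWarning: Arrays of 2-dimensional vectors are deprecated. Use arrays of 3-dimensional vectors instead. (deprecated in NumPy 2.0)
```

```bash
python3 -m handwheel '[0.48,1,0,0,-1,0.48,1,0,0,-1,0.48,1,0,0,-1,0.48,1,0,0,-1,0.48,1,0,0,-1,0.48,1,0,0,-1,0.48,1,0,0,-1,0.48,1,0,0,-1,0.48,1,0,0,-1,0.48,1,0,0,-1,0.48,1,0,0,-1,0.48,1,0,0,-1,0.48,1,0,0,-1,0.48,1,0,0,-1,0.48,1,0,0,-1,0,0,-0.8,0,-1,0,0,-0.8,0,-1,0,0,0,0,-1]'
python3 - <<'E'
from h import *
o=sensors.get_obs();print(o["tool_pos"],o["gripper_width"],o["ft_force"])
a=save("wrist","w1");b=save("top","t2")
cv2.imwrite("pics/c1.png",cv2.hconcat([cv2.resize(a,(400,300)),cv2.resize(b[140:320,200:440],(400,300))])[:,:,::-1])
E
```

```text
clock: 2.5
tool_pos: [0.4796, 0.0599, 0.1632]
tool_rot: [-0.001, 0.985, 0.173, -0.004]
ft_force: [-0.9, 0.5, -1.0]
gripper_width: -0.0
[0.4796241  0.05992643 0.16324709] -0.00025893852704292634 [-0.87932264  0.47724419 -1.04524397]
```

View pics/c1.png

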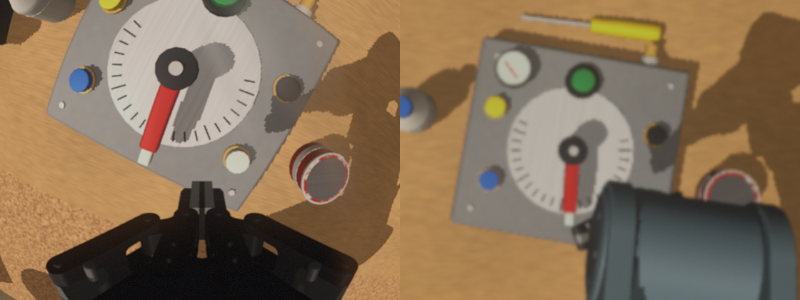

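The wrist view shows the closed fingertips just right of the lever's tip and short of the white cap, so the way in is clear. Next I lower the fingers and sweep, stopping a little short of the target.

```bash
python3 -m handwheel '[0.12,0,-0.94,0,-1,0.12,0,-0.94,0,-1,0,0,0,0,-1,0,0.3,0,0,-1,0,0.375,0,0,-1,-0.05,0.25,0,0,-1,-0.05,0.225,0,0,-1,0.03,0.25,0,0,-1,0.03,0.25,0,0,-1,0.13,0.24,0,0,-1,0.13,0.24,0,0,-1,0.09,0.11,0,0,-1,0.09,0.1,0,0,-1,0,0,0,0,-1]'
cat >> h.py <<'E'
from scipy.spatial.transform import Rotation as Ro
def wray(u,v,z):
    m=viewer.camera_model("wrist"); o=sensors.get_obs(); q=o["tool_rot"]
    R=Ro.from_quat([q[1],q[2],q[3],q[0]]).as_matrix(); T=np.array(m["tool_from_camera"])
    x,y=u-m["cx"],v-m["cy"]; r=np.hypot(x,y)+1e-9; th=r/f(m)
    d=R@T[:3,:3]@np.array([np.sin(th)*x/r,np.sin(th)*y/r,np.cos(th)]); c=R@T[:3,3]+o["tool_pos"]
    return c+d*(z-c[2])/d[2]
E
python3 - <<'E'
from h import *
o=sensors.get_obs();print(o["tool_pos"],o["ft_force"])
a=save("wrist","w2");b=save("top","t3")
for n,z in [("blue_outlet_top",.066),("yellow_outlet_top",.066),("white_outlet_top",.066),("start_top",.06)]:
    c=cen("wrist",n); print(n,c, None if c is None else wray(c[0],c[1],z).round(4))
cv2.imwrite("pics/c2.png",cv2.hconcat([cv2.resize(a,(400,300)),cv2.resize(b[140:320,200:440],(400,300))])[:,:,::-1])
E
```

```text
clock: 4.0
tool_pos: [0.5085, 0.1534, 0.0916]
tool_rot: [-0.0, 0.985, 0.172, -0.0]
ft_force: [-0.2, -0.7, 0.1]
gripper_width: -0.0
[0.50850027 0.15338965 0.09159368] [-0.23731744 -0.68420601  0.14230972]
blue_outlet_top (np.float64(180.1080617495712), np.float64(204.27744425385936), 0.71, 2332, [150.5, 176.1, 58.3, 58.4]) [0.5143 0.2151 0.066 ]
yellow_outlet_top (np.float64(242.56802721088437), np.float64(44.73204837490552), 0.58, 2646, [213.2, 16.7, 60.5, 56.8]) [0.6071 0.2091 0.066 ]
white_outlet_top (np.float64(441.21802002224695), np.float64(322.2258064516129), 0.67, 899, [416.6, 306.4, 40.6, 35.0]) [0.4903 0.0255 0.066 ]
start_top (np.float64(462.1037005163511), np.float64(62.15533562822719), 0.92, 2324, [436.5, 34.9, 53.2, 55.8]) [0.65   0.0906 0.06  ]
```

View pics/c2.png

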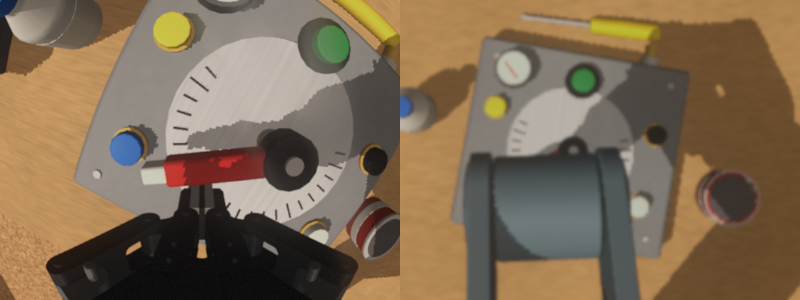

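The wrist view shows the lever swung left, with its tip still a bit short of the blue cap. I now measure the angle within this one picture.

```bash
cat >> h.py <<'E'
from scipy.optimize import least_squares
def lever():
    im=viewer.camera("wrist"); P={}
    for k,n,z in [("blue","blue_outlet_top",.066),("yellow","yellow_outlet_top",.066),("start","start_top",.06)]:
        c=cen("wrist",n)
        if c and c[2]>.4 and c[3]>1500 and c[1]>30: P[k]=wray(c[0],c[1],z)[:2]
    A={"blue":-1.05,"yellow":-1.92}
    L={k:(-.117*np.cos(a),-.117*np.sin(a)) for k,a in A.items()}; L["start"]=(.095,0)
    def res(p):
        c,s=np.cos(p[2]),np.sin(p[2])
        return np.concatenate([np.array([[c,-s],[s,c]])@L[k]+p[:2]-P[k] for k in P])
    r=least_squares(res,[.55,.11,-.1]); x=r.x; print("tester",x,list(P),(r.fun*1000).round(1))
    hsv=cv2.cvtColor(im,cv2.COLOR_RGB2HSV)
    red=(((hsv[:,:,0]<8)|(hsv[:,:,0]>172))&(hsv[:,:,1]>150)&(hsv[:,:,2]>50)).astype(np.uint8)
    red[:,430:]=0; n,l,s,_=cv2.connectedComponentsWithStats(red); k=1+np.argmax(s[1:,4]); ys,xs=np.nonzero(l==k)
    q=np.array([wray(u,v,.105) for u,v in zip(xs[::7],ys[::7])])[:,:2]; m=q.mean(0)
    d=np.linalg.svd(q-m)[2][0]; d*=np.sign(d@(m-x[:2])); a=np.arctan2(d[1],d[0])
    e=x[:2]-m; print("red",s[k],"axis off line mm",1000*(d[0]*e[1]-d[1]*e[0]),"centroid r",np.hypot(*e))
    mm=np.arctan2(*(m-x[:2])[::-1]); bl=np.arctan2(*(P["blue"]-x[:2])[::-1]) if "blue" in P else None
    print("lever dir",a,"via centroid",mm,"blue dir fit",np.pi-1.05+x[2],"blue dir meas",bl)
    return im
E
python3 - <<'E'
from h import *
lever()
E
```

```text
tester [ 0.55477771  0.10609825 -0.1441269 ] ['blue', 'yellow', 'start'] [-2.5 -0.5  3.2 -0.2 -0.7  0.7]
red [ 227  208  142   53 5036] axis off line mm 0.8701020164572255 centroid r 0.05263850686265047
lever dir 2.015311604622817 via centroid 1.9987810892904192 blue dir fit 1.9474657546520686 blue dir meas 1.9259756542542266
```

```bash
python3 -m handwheel '[0.045,0.017,0,0,-1,0.04,0.017,0,0,-1,0,0,0,0,-1,0,0,0,0,-1]'; python3 - <<'E'
from h import *
lever()
E
```

```text
clock: 4.9
tool_pos: [0.5116, 0.1541, 0.0919]
tool_rot: [-0.0, 0.985, 0.172, -0.0]
ft_force: [-3.7, 0.5, 1.7]
gripper_width: -0.001
tester [ 0.55468454  0.10424965 -0.11996647] ['yellow', 'start'] [ 0.4 -1.  -0.4  1. ]
red [ 228  212  142   49 5117] axis off line mm 2.0289478782730477 centroid r 0.05413929925545772
lever dir 1.9746642731302608 via centroid 1.9371790610242137 blue dir fit 1.9716261870545595 blue dir meas None
```

```bash
python3 -m handwheel '[-0.6,-0.25,0,0,-1,-0.5,-0.2,0,0,-1,0,0,1,0,-1,0,0,1,0,-1,0,0,0.8,0,-1,0,0,0,0,-1,0,0,0,0,-1]'; python3 - <<'E'
from h import *
a=lever(); lever()
cv2.imwrite("pics/w3.png",cv2.resize(a,(800,600))[:,:,::-1])
b=save("top","t4")
E
```

```text
clock: 5.8
tool_pos: [0.4691, 0.1359, 0.2052]
tool_rot: [0.0, 0.985, 0.172, 0.002]
ft_force: [-1.2, 0.5, -0.6]
gripper_width: -0.006Traceback (most recent call last):
  File "<stdin>", line 2, in <module>
  File "h.py", line 32, in lever
    r=least_squares(res,[.55,.11,-.1]); x=r.x; print("tester",x,list(P),(r.fun*1000).round(1))
    return func(*args, **kwargs)
    vector_fun = VectorFunction(
        fun_wrapped,
    ...<6 lines>...
        workers=workers
    )
    self._update_fun()
    ~~~~~~~~~~~~~~~~^^
    self.f = self.fun_wrapped(xp_copy(self.x))
             ~~~~~~~~~~~~~~~~^^^^^^^^^^^^^^^^^
    return np.atleast_1d(self.fun(x))
                         ~~~~~~~~^^^
    return self.f(x, *self.args, **self.kwargs)
           ~~~~~~^^^^^^^^^^^^^^^^^^^^^^^^^^^^^^
  File "h.py", line 31, in res
    return np.concatenate([np.array([[c,-s],[s,c]])@L[k]+p[:2]-P[k] for k in P])
           ~~~~~~~~~~~~~~^^^^^^^^^^^^^^^^^^^^^^^^^^^^^^^^^^^^^^^^^^^^^^^^^^^^^^^
ValueError: need at least one array to concatenate
```

Caps look smaller from this height, so I loosen the pixel-count gate and use all the caps.

```bash
sed -i 's/c\[3\]>1500/c[3]>200/; s/("start","start_top",.06)\]:/("start","start_top",.06),("white","white_outlet_top",.066),("black","black_outlet_top",.066)]:/; s/A={"blue":-1.05,"yellow":-1.92}/A={"blue":-1.05,"yellow":-1.92,"white":1.05,"black":1.92}/' h.py; python3 - <<'E'
from h import *
a=lever(); lever()
cv2.imwrite("pics/w3.png",cv2.resize(a,(800,600))[:,:,::-1])
b=save("top","t4")
E
```

```text
tester [ 0.55403002  0.11168511 -0.14421425] ['blue', 'white', 'black'] [-0.3  4.9 -1.2 -2.5  1.5 -2.5]
red [ 248  110   65   25 1292] axis off line mm -2.4341205229055918 centroid r 0.054874094865903285
lever dir 1.9526955273932343 via centroid 1.9970683683287407 blue dir fit 1.9473784049327056 blue dir meas 1.9610651964576329
tester [ 0.55383677  0.11192727 -0.14697302] ['blue', 'white', 'black'] [-0.3  5.1 -1.3 -2.5  1.6 -2.6]
red [ 248  111   64   25 1291] axis off line mm -3.9635419893263197 centroid r 0.05460986597673116
lever dir 1.9327122492242355 via centroid 2.005355351607041 blue dir fit 1.9446196295604554 blue dir meas 1.9587098232527471
```

View pics/w3.png

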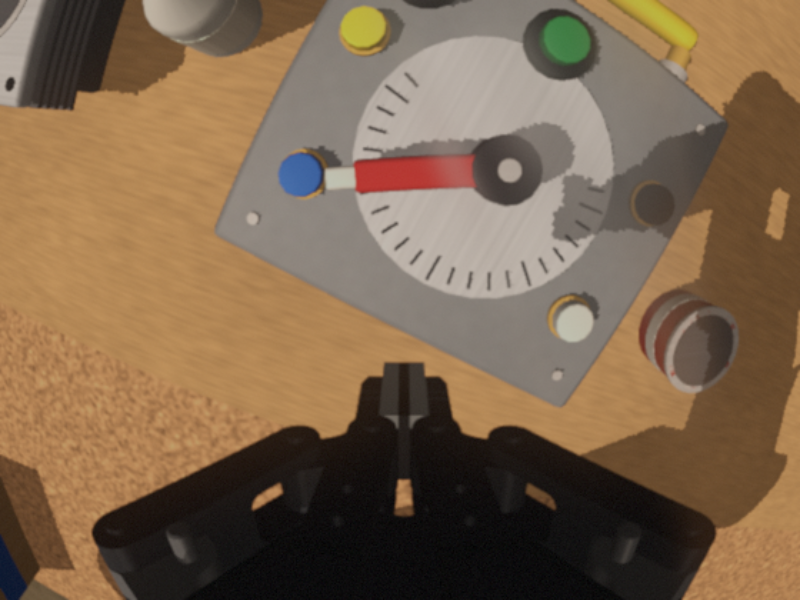

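The lever points closely at the blue cap, but there is parallax here. I'll put the camera straight above the lever line for a reading free of it.

```bash
python3 - <<'E'
from h import *
m=viewer.camera_model("wrist"); o=sensors.get_obs(); q=o["tool_rot"]
R=Ro.from_quat([q[1],q[2],q[3],q[0]]).as_matrix(); T=np.array(m["tool_from_camera"])
c=R@T[:3,3]+o["tool_pos"]; print("cam",c,"axis dir",R@T[:3,2],"tcp",o["tool_pos"])
# target: camera above point 60mm along blue dir
t=np.array([.553,.110])+.06*np.array([np.cos(1.945),np.sin(1.945)]); print("shift",(t-c[:2])/.04)
E
```

```text
cam [0.53971141 0.1609738  0.34752883] axis dir [-0.27808174 -0.10052924 -0.95528238] tcp [0.46792936 0.13597044 0.20412221]
shift [-0.21608236  0.12185339]
```

```bash
python3 -m handwheel '[-0.22,0.12,0,0,-1,0,0,0,0,-1,0,0,0,0,-1]'; python3 - <<'E'
from h import *
im=save("wrist","w4")
lab=cv2.cvtColor(im,cv2.COLOR_RGB2HSV).astype(int)
H,S,V=lab[...,0],lab[...,1],lab[...,2]
def comp(mask):
    n,l,s,c=cv2.connectedComponentsWithStats(mask.astype(np.uint8)); k=1+np.argmax(s[1:,4]); return l==k
W=np.zeros(H.shape,bool);W[60:200,150:420]=1
red=comp(((H<8)|(H>172))&(S>130)&(V>50)&W)
blue=comp((H>100)&(H<130)&(S>130)&W)
ys,xs=np.nonzero(red)
q=np.array([wray(u,v,.105)[:2] for u,v in zip(xs,ys)]); m=q.mean(0)
e=np.array([np.cos(1.945),np.sin(1.945)]);n=np.array([-e[1],e[0]])
s=(q-m)@e; w=(q-m)@n
# edges per bin
bins=np.arange(s.min()+.006,s.max()-.006,.003); mid=[];
for b in bins:
    k=abs(s-b)<.0015; mid.append((w[k].max()+w[k].min())/2)
sl,ic=np.polyfit(bins,mid,1); print("width",w.max()-w.min(),"lever dir",1.945+np.arctan(sl), "resid mm",1e3*np.std(np.array(mid)-sl*bins-ic))
ys,xs=np.nonzero(blue); bc=wray((xs.min()+xs.max())/2,(ys.min()+ys.max())/2,.066)[:2]; print("blue",bc,len(xs),wray(xs.mean(),ys.mean(),.066)[:2])
d=np.array([np.cos(1.945+np.arctan(sl)),np.sin(1.945+np.arctan(sl))]); p=m+ic*n
print("blue off lever line mm (+ = beyond clockwise)",1e3*((bc-p)@np.array([d[1],-d[0]])), "axis est along line", p+d*((np.array([.553,.11])-p)@d), "r blue", (bc-p)@d+ (p-np.array([.553,.11]))@d)
cv2.imwrite("pics/w4c.png",cv2.resize(im[60:210,180:400],(800,545),interpolation=cv2.INTER_CUBIC)[:,:,::-1])
E
```

```text
clock: 6.95
tool_pos: [0.4588, 0.141, 0.2042]
tool_rot: [0.0, 0.985, 0.172, 0.0]
ft_force: [0.1, 0.5, 0.6]
gripper_width: 0.003
width 0.017609616331470335 lever dir 1.9605487839117337 resid mm 0.21162912523100336
blue [0.51028946 0.21718733] 675 [0.51046078 0.21698392]
blue off lever line mm (+ = beyond clockwise) 2.2478572793211775 axis est along line [0.55204872 0.10960925] r blue 0.11537688782753264
```

View pics/w4c.png

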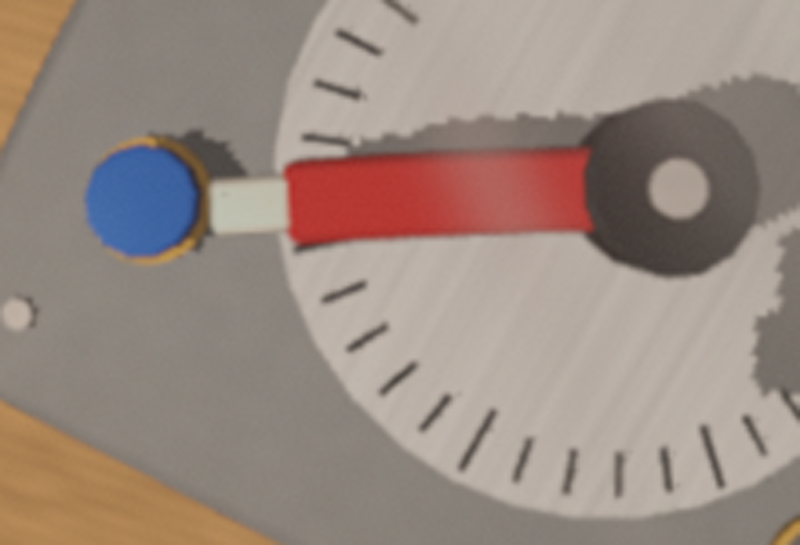

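The lever is about 0.02 rad (about 2 mm at the cap) short. I make one small nudge of about 1.2 mm at the same contact, back away sideways and check again.

```bash
python3 -m handwheel '[0.22,-0.12,0,0,-1,0,0,-1,0,-1,0,0,-1,0,-1,0,0,-0.8,0,-1,0,0,0,0,-1,0.5,0.2,0,0,-1,0.4,0.15,0,0,-1,0.15,0.08,0,0,-1,0.08,0.03,0,0,-1,0,0,0,0,-1,0,0,0,0,-1,-0.5,-0.2,0,0,-1,-0.6,-0.25,0,0,-1,0,0,1,0,-1,0,0,1,0,-1,0,0,0.8,0,-1,-0.22,0.12,0,0,-1,0,0,0,0,-1,0,0,0,0,-1]'; cat > m.py <<'E'
from h import *
im=save("wrist","w5")
H,S,V=[x.astype(int) for x in cv2.split(cv2.cvtColor(im,cv2.COLOR_RGB2HSV))]
def comp(mask):
    n,l,s,c=cv2.connectedComponentsWithStats(mask.astype(np.uint8)); k=1+np.argmax(s[1:,4]); return l==k
W=np.zeros(H.shape,bool);W[60:200,150:420]=1
red=comp(((H<8)|(H>172))&(S>130)&(V>50)&W); blue=comp((H>100)&(H<130)&(S>130)&W)
ys,xs=np.nonzero(red); q=np.array([wray(u,v,.105)[:2] for u,v in zip(xs,ys)]); m=q.mean(0)
e=np.array([np.cos(1.945),np.sin(1.945)]);n=np.array([-e[1],e[0]]); s=(q-m)@e; w=(q-m)@n
bins=np.arange(s.min()+.006,s.max()-.006,.003); mid=[(w[abs(s-b)<.0015].max()+w[abs(s-b)<.0015].min())/2 for b in bins]
sl,ic=np.polyfit(bins,mid,1); a=1.945+np.arctan(sl); d=np.array([np.cos(a),np.sin(a)]); p=m+ic*n
ys,xs=np.nonzero(blue); bc=wray((xs.min()+xs.max())/2,(ys.min()+ys.max())/2,.066)[:2]
print("lever dir",a,"blue",bc,"off mm",1e3*((bc-p)@np.array([d[1],-d[0]])))
c=cen("wrist","start_top"); print("start",c,wray(c[0],c[1],.06))
E
python3 m.py
```

```text
clock: 8.9
tool_pos: [0.4592, 0.1412, 0.203]
tool_rot: [-0.0, 0.985, 0.172, -0.001]
ft_force: [-1.3, -0.8, -0.8]
gripper_width: 0.003
lever dir 1.9091119211884764 blue [0.51034136 0.21702182] off mm -2.8699453400317534
start (np.float64(402.57805907172997), np.float64(23.50210970464135), 0.89, 948, [383.9, 7.2, 39.1, 32.5]) [0.64979514 0.09341223 0.06      ]
```

The lever now points within about 0.02 rad of the blue cap: its line passes 2.9 mm from the centre of a 28 mm cap. I accept that. Now to the button at about (0.648, 0.094).

```bash
python3 -m handwheel '[0.945,-0.235,0,0,-1,0.945,-0.235,0,0,-1,0.945,-0.235,0,0,-1,0.945,-0.235,0,0,-1,0.945,-0.235,0,0,-1,0,0,-0.9,0,-1,0,0,-0.9,0,-1,0,0,-0.6,0,-1,0,0,0,0,-1,0,0,0,0,-1]'; python3 - <<'E'
from h import *
a=save("wrist","w6"); b=viewer.camera("scene")
cv2.imwrite("pics/c6.png",cv2.hconcat([cv2.resize(a,(400,300)),cv2.resize(b[160:280,180:340],(400,300))])[:,:,::-1])
E
```

```text
clock: 10.0
tool_pos: [0.6489, 0.0941, 0.1072]
tool_rot: [-0.0, 0.985, 0.172, -0.001]
ft_force: [-0.2, -0.2, 0.6]
gripper_width: -0.001
```

View pics/c6.png

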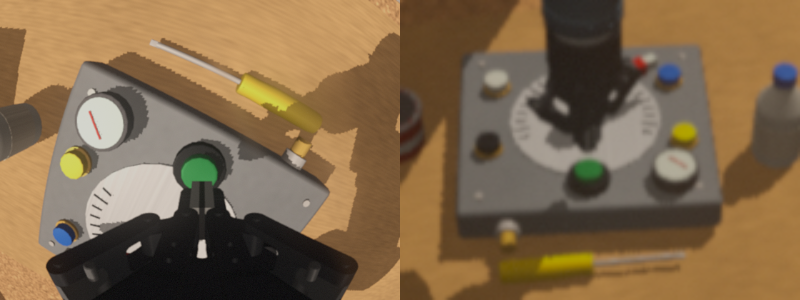

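```bash
python3 -m handwheel '[0,0,-0.4,0,-1,0,0,-0.2,0,-1,0,0,-0.1,0,-1,0,0,-0.1,0,-1,0,0,0,0,-1,0,0,0,0,-1]'; python3 - <<'E'
from h import *
im=save("wrist","w7")
H,S,V=cv2.split(cv2.cvtColor(im,cv2.COLOR_RGB2HSV)); g=(H>45)&(H<90)&(S>100)&(V>40)
ys,xs=np.nonzero(g); q=np.array([wray(u,v,.066)[:2] for u,v in zip(xs,ys)]); print(len(q),q.min(0),q.max(0))
E
```

```text
clock: 10.7
tool_pos: [0.6494, 0.0942, 0.0762]
tool_rot: [0.0, 0.985, 0.172, 0.0]
ft_force: [-0.2, -0.9, -0.4]
gripper_width: -0.0
941 [0.63523267 0.08086399] [0.66325714 0.11039616]
```

```bash
python3 -m handwheel '[0,0,-0.05,0,-1,0,0,-0.05,0,-1,0,0,0,0,-1,0,0,0,0,-1]'; python3 -m handwheel '[0,0,-0.05,0,-1,0,0,0,0,-1,0,0,0,0,-1]';python3 -m handwheel '[0,0,-0.05,0,-1,0,0,0,0,-1,0,0,0,0,-1]'
```

```text
clock: 11.15
tool_pos: [0.6494, 0.0942, 0.0722]
tool_rot: [0.0, 0.985, 0.172, 0.0]
ft_force: [-0.3, -1.1, 0.2]
gripper_width: 0.0
clock: 11.45
tool_pos: [0.6495, 0.0942, 0.0703]
tool_rot: [0.0, 0.985, 0.172, 0.0]
ft_force: [0.8, -0.4, 1.3]
gripper_width: 0.001
clock: 11.75
tool_pos: [0.6495, 0.0942, 0.0683]
tool_rot: [0.0, 0.985, 0.172, 0.0]
ft_force: [-0.8, -0.7, 2.0]
gripper_width: 0.004
```

```bash
for i in 1 2 3; do python3 -m handwheel '[0,0,-0.04,0,-1,0,0,0,0,-1,0,0,0,0,-1]' | grep -E "pos|force"; done
```

```text
tool_pos: [0.6495, 0.0942, 0.0666]
ft_force: [0.4, 0.6, 2.3]
tool_pos: [0.6496, 0.0942, 0.066]
ft_force: [-2.3, 0.3, 11.4]
tool_pos: [0.6496, 0.0942, 0.0658]
ft_force: [-7.2, -0.7, 18.4]
```

```bash
python3 - <<'E'
from h import *
a=save("wrist","w8"); b=viewer.camera("scene"); 
cv2.imwrite("pics/c8.png",cv2.hconcat([cv2.resize(a[120:300,200:380],(400,400),interpolation=cv2.INTER_CUBIC),cv2.resize(b[195:255,230:290],(400,400),interpolation=cv2.INTER_CUBIC)])[:,:,::-1])
E
```

```text
(no output)
```

View pics/c8.png

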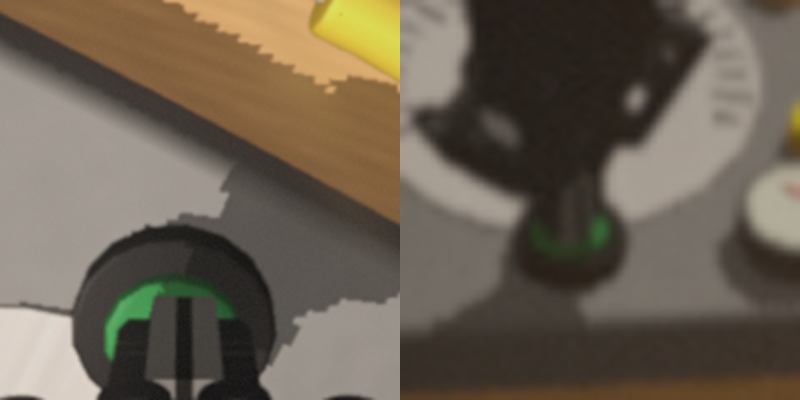

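The fingertip sits inside the green face, which is pressed in below the housing rim, and the force has risen steeply after about 6 mm of travel, so the button is fully down. Next: release, go up and check.

```bash
python3 -m handwheel '[0,0,0.4,0,-1,0,0,0.6,0,-1,0,0,1,0,-1,0,0,1,0,-1,0,0,0.6,0,-1,-1,0.2,0,0,-1,-1,0.2,0,0,-1,-1,0.2,0,0,-1,-0.9,0.3,0,0,-1,-0.9,0.25,0,0,-1,0,0,0,0,-1,0,0,0,0,-1]'; python3 m.py; python3 - <<'E'
from h import *
a=viewer.camera("wrist"); cv2.imwrite("pics/c9.png",cv2.resize(a,(800,600))[:,:,::-1])
E
```

```text
clock: 13.95
tool_pos: [0.4571, 0.1404, 0.2075]
tool_rot: [0.0, 0.985, 0.172, 0.0]
ft_force: [0.4, 0.9, 0.0]
gripper_width: -0.003
lever dir 1.9012541445057631 blue [0.511535  0.2168341] off mm -2.9691955116885205
start (np.float64(400.43763676148797), np.float64(23.23522975929978), 0.88, 914, [383.1, 3.4, 37.0, 35.7]) [0.65079182 0.09279484 0.06      ]
```

View pics/c9.png

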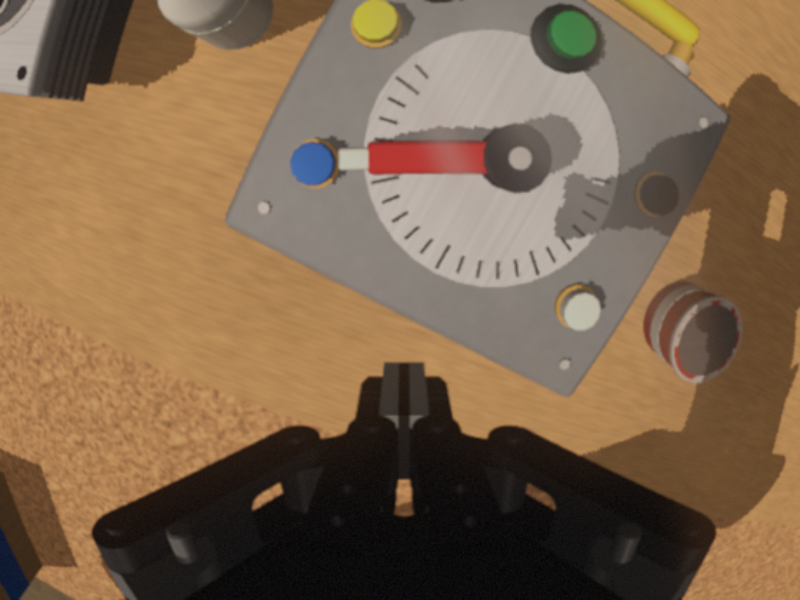

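The lever points at the blue cap (tip at (352,159), cap at (313,162)). The button is up again at (572,35). The tin, bottle and screwdriver look unmoved, and the arm is clear at z = 0.207.

```bash
python3 -c "
from plant import workorder
print(workorder.hand_in())"
```

```text
the job is handed in; nothing more can be done
None
```

I pushed the red lever round to the blue outlet with the closed fingertips. Then I pressed the green button once, let it come up, and handed the job in at about 14 s of the 58 s allowed.

- **Lever:** it is slightly past dead centre. My first push stopped about 0.02 rad short, and the corrective nudge went a little too far. The final check put its line about 3 mm (0.025 rad) past the centre of the 28 mm blue cap, and the lever did not visibly move while I pressed the button. I accepted that. The camera measurements of the target direction disagreed by a similar amount (1.93–1.96 rad).
- **Button:** I felt about 6 mm of travel, then the force rose to 18 N, and the button was below its housing rim in the picture. Those signs are how I judged it fully down; there is no direct reading of its travel. In the final picture it looks up again.
- **Other objects:** the tin, bottle and screwdriver look unmoved in the final picture, judged by eye. The lever still sits on its stem, and the robot was clear of everything at hand-in.

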